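# Fetch the hemmed-in brass mass to the balance

## Robot

A 6-joint arm with a two-finger parallel gripper is mounted at the origin on the work surface. World frame = base frame: x ahead of the robot, y to its left, z up, the work surface at z = 0. Lengths are in mm, angles in rad, forces in N, time in s.
With the tool pointing down it reaches from about 300 to 775 mm from the base axis. Payload 14.6 kg.
Tool frame: the origin (TCP) lies between the finger pads; the fingertips stand ahead of it and the grasp point (between the pads) lies 11 mm behind it (manip.finger_overhang is the z of the fingertips in the tool frame, in mm); z points along the fingers, y is the line along which they close (so a half turn about z gives the same grasp; the last joint's range is limited). The gripper opens to 94 mm and grips with 3 to 60 N. Pads are 16 mm wide; open, the fingers measure 119 mm over their backs; the gripper's body (75 mm by 177 mm) begins 78 mm behind the grasp point.
Start: joints at [-1.234, 0.3, 1.521, -0, 1.321, -0.067], TCP at [216.096, -505.759, 213.446] pointing down, gripper open.
Joint ranges: [-3.03, 3.03], [-0.79, 2.21], [0.23, 2.52], [-1.04, 4.18], [0, 3.07], [-2.55, 2.55]. Speed limits (rad/s): [2.22, 2.22, 2.57, 3.14, 3.14, 3.14].

## Interface

Orientations are given as [roll, pitch, yaw] about the fixed x, y, z axes, in that order (R = Rz(yaw) Ry(pitch) Rx(roll)).
In Python, from cell import manip gives the robot as it stands.
- The arm moves only by the tool jog_arm, never from a script. Its argument "series" is a list of rows, each a list of 7 numbers: the shift along the world's x, y, z as a fraction of full scale, then the turn, a rotation vector about the world's x, y, z as a fraction of full scale, then the closure, from 0 (fully open) to 1 (shut). In form: [[dx, dy, dz, wx, wy, wz, fingers], ...]. A call has 1 to 8 rows; each row is the pose to reach, as a shift and turn from the pose commanded when the call began; what a row does not reach only later rows make up. Full scale, the value 1, is 120 mm for a shift and 90 degrees for a turn. A row lasts 1/12 s, in which the tool goes at most 41.7 mm and 7.16 degrees, less where a joint would pass 70% of its speed; a pose out of reach is approached as far as the arm can. A call with a number of a shift or a turn outside -1 to 1 is refused whole. A call with a gripper value outside its range is refused whole. The fingers move at their own pace and stop on an object; "grip_force" is the grip in N (left out, the last holds). Time passes only in rows, so rows that repeat a pose let the fingers close. It gives the time, the measured TCP pose, the force, the opening and the grip force at its end, in the units of the state.
- manip.read_state(): the state, without advancing time (a new reading comes with each control period).
- manip.camera(name): name is "scene" or "top" or "wrist"; returns a dict with "frame" (480x640x3 uint8, red, green, blue), "vfov" (degrees; the focal length in pixels is half the picture's height over the tangent of half this angle, whatever the lens; pixels are square), "cx", "cy" (the principal point, pixels), "R" (3x3) and "t" (3): a world point X has camera coordinates R X + t; the wrist camera has in their place "hand_eye" (4x4, takes a point from camera to tool coordinates, whose origin is the TCP and whose axes are the flange's). Camera axes: x right, y down, z forward; pixel columns grow to the right and rows downward; lengths in mm; the calibration is good to about 2 mm. A picture is of the moment at which its call begins: read the wrist's pose just before it. There is no depth.
- manip.sign_off(): hands the job in; it is judged then, once.
The state is a dict: "clock": time; "joints": joint angles; "qd": joint speeds; "effort": joint torques, N m; "eef_pos": TCP position; "eef_rot": TCP orientation; "wrist_force": force on the tool from outside, world axes, zero at the start; "moment": the same for the moment, N m; "finger_gap": finger opening in mm; "finger_force": force on a finger pad.
Only numpy, scipy, OpenCV 4.12 (cv2) and the standard library are available. Lean on these libraries where they do the work, as an engineer would, in place of code of your own. Each camera call takes 0.05 s, during which the arm holds its last target. There are 200 camera calls.

## Task

The brass slotted mass is wanted on the balance, but in the wooden stand the tall steel block and the tall mahogany block hem it in. First stand both tall blocks upright on the green felt mat, then set the brass mass down gently, upright in the middle of the balance pan, and only then put each tall block back upright in the stand, in its own groove and just where it stood. Leave the aluminium rider where it is.

Things in the scene. Friction and masses are not known exactly. Their poses are not given: they have to be found in the camera images.
- steel_block: tall bright-steel rectangular block, 26 mm along its x, 42 mm along its y, 100 mm high, its top 14 mm a head 36 mm thick along x (5 mm overhang front and back), about 0.86 kg; upright at the start in one groove of the stand (groove 0 or 2; the mahogany block has the other). Origin: centre of its underside, z up
- mahogany_block: tall dark red-brown mahogany block, the same size as the steel one: 26 mm along its x, 42 mm along its y, 100 mm high, its top 14 mm a head 36 mm thick along x (5 mm overhang front and back), about 0.06 kg. Origin: centre of its underside, z up
- brass_mass: low yellow brass slotted mass: bar 26 mm along its x, 78 mm along its y, 40 mm high, with a slot 8 mm wide, 18 mm deep across the middle of its top; about 0.62 kg; too long to grip end to end: grip it across its 26 mm, above the teeth. At the start upright in groove 1 of the stand, between the tall blocks, which leave no room for fingers. Origin: centre of its underside, z up
- aluminium_rider: low pale aluminium rider: a bar 26 mm along its x, 42 mm along its y, 22 mm high, with a thin wire hook on top reaching 46 mm; upright in groove 3 of the stand; to be left alone. Origin: centre of its underside, z up
- stand: fixed light-wood stand: board 198 (x) by 116 (y) by 18 mm thick; on it five teeth 6 mm thick, 34 mm long along y, 15 mm high part four 40 mm wide grooves along y, centres at x = -69, -23, 23, 69 mm (0 to 3, front to back), floors 18 mm up. Things stand in them, their x along the stand's (within 3 deg), overhanging the teeth at both y ends. Origin: centre of underside, z up, x away from robot
- felt_mat: fixed green felt mat, the side area, 150 mm by 150 mm, 4 mm thick, flat on the table, to the left or right of the stand. Origin: centre of its underside, z up
- balance: fixed white electronic balance, on the other side of the stand: housing 190 mm (x) by 160 mm (y), 46 mm high, under a round steel pan, diameter 110 mm, its flat top 62 mm above the table. Origin: on the table under the pan's centre, z up; the housing reaches 125 mm in front (-x, display side) and 65 mm behind it; nothing on it is higher than the pan
Not all that is in view belongs to the job. There is more than one size of the felt_mat; the one meant has the size given above. Leave any turquoise look-alike of the mahogany_block alone.

How it is judged:
By the outcome, as a careful person would: the job done as asked, in the order asked, and still so for the second after the job is handed in, with the robot touching nothing.
It also fails if it takes over 125 s, if anything falls off the work surface, if the arm or the gripper's body presses on something with over 40 N, if the wrist force passes 120 N, or if a joint passes its speed limit or range.

## Working session

There is one attempt and no reset: what is moved stays moved. The work goes in short steps, Python scripts to look and compute and a tool call to move; the robot and the scene stay as the last step left them, time stands still between calls to the robot, and variables do not carry over. Pictures are saved under pics/ and viewed, at most 14 in all, crops included, and the job is handed in when it is done.

Besides the shell and the picture viewer there is one more tool, called after "Request:" as name(argument=value, ...) on one line, values as JSON. jog_arm: Moves the arm, as the interface text tells. Its arguments: {"type":"object","properties":{"series":{"type":"array"},"grip_force":{"type":"number"}},"required":["series"]}

```bash
ls; mkdir -p pics; python3 - <<'E'
from cell import manip
import cv2,pickle,numpy as np
s=manip.read_state();print(s); print(manip.finger_overhang)
d={}
for n in ["scene","top","wrist"]:
    c=manip.camera(n); d[n]=c; cv2.imwrite(f"pics/{n}0.png",c["frame"][:,:,::-1])
    print(n,{k:np.round(v,3).tolist() for k,v in c.items() if k!="frame"})
pickle.dump(d,open("cams0.pkl","wb"))
E
```

```text
pics
{'clock': 0.0, 'joints': array([-1.23359576e+00,  3.00450221e-01,  1.52157057e+00,  2.26297808e-05,
        1.32072914e+00, -6.65993488e-02]), 'qd': array([ 8.72899941e-05,  1.18020529e-03,  1.02822267e-03, -6.93124326e-05,
        4.55919402e-04,  2.83110144e-04]), 'effort': array([ 7.60512776e-04, -5.31803691e+01, -3.52737594e+01,  7.08687399e-02,
        2.43821391e-02, -4.68376936e-05]), 'eef_pos': array([ 216.02134506, -505.5220254 ,  212.90223345]), 'eef_rot': array([-3.14043940e+00, -9.88877916e-05,  4.03794242e-01]), 'wrist_force': array([-0.91951412,  0.34095594,  0.53873804]), 'moment': array([ 0.05135626,  0.03211871, -0.02496758]), 'finger_force': 0.0, 'finger_gap': 93.49077762226071}
8.0
scene {'vfov': 56.41, 'cx': 324.302, 'cy': 239.86, 'R': [[0.871, 0.491, -0.01], [0.416, -0.75, -0.514], [-0.26, 0.444, -0.858]], 't': [-514.031, -170.723, 1024.636]}
top {'vfov': 46.976, 'cx': 317.774, 'cy': 248.646, 'R': [[0.018, -1.0, -0.001], [-0.986, -0.017, -0.166], [0.166, 0.004, -0.986]], 't': [38.198, 579.672, 1007.296]}
wrist {'vfov': 61.933, 'cx': 322.025, 'cy': 235.761, 'hand_eye': [[-0.0, -0.963, -0.27, 78.962], [1.0, -0.0, -0.001, -1.062], [0.001, -0.27, 0.963, -171.668], [0.0, 0.0, 0.0, 1.0]]}
```

View pics/scene0.png

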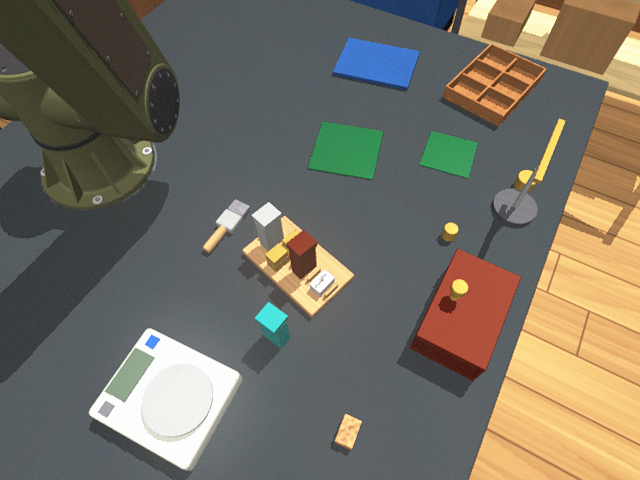

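View pics/top0.png

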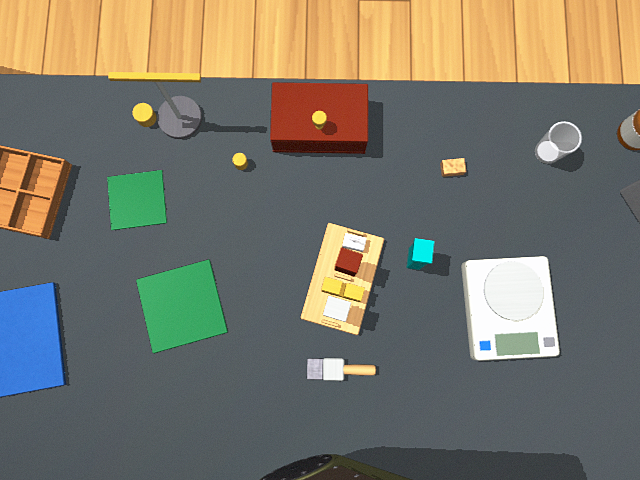

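Candidates, by top-view pixel:
- Tall light block (338,309) is the steel block, and (349,261) is the mahogany block. The turquoise look-alike is at (422,252).
- Brass mass is at (343,289). Yellow distractor cylinders are at (143,113) and (240,160).
- Large green mat is at (182,306). The small mat at (137,200) is a decoy, and the balance is at (513,290).

Next I'll do a rough localisation.

```bash
cat > h.py <<'E'
import numpy as np,cv2,pickle
from scipy.spatial.transform import Rotation as Ro
def K(c):
    f=240/np.tan(np.radians(c["vfov"])/2); return np.array([[f,0,c["cx"]],[0,f,c["cy"]],[0,0,1.]])
def ext(c,s=None):
    if "R" in c: return np.array(c["R"]),np.array(c["t"])
    T=np.eye(4);T[:3,:3]=Ro.from_euler("xyz",s["eef_rot"]).as_matrix();T[:3,3]=s["eef_pos"]
    M=np.linalg.inv(T@np.array(c["hand_eye"]));return M[:3,:3],M[:3,3]
def atz(c,uv,z,s=None):
    R,t=ext(c,s);uv=np.atleast_2d(np.array(uv,float))
    d=(R.T@np.linalg.inv(K(c))@np.c_[uv,np.ones(len(uv))].T).T;o=-R.T@t
    return o+d*((z-o[2])/d[:,2])[:,None]
def proj(c,X,s=None):
    R,t=ext(c,s);p=(K(c)@(R@np.atleast_2d(X).T+t[:,None])).T;return p[:,:2]/p[:,2:]
def tri(views):  # [(c,uv,s)...]
    A=[];b=[]
    for c,uv,s in views:
        R,t=ext(c,s);d=R.T@np.linalg.inv(K(c))@np.array([*uv,1.]);d/=np.linalg.norm(d)
        P=np.eye(3)-np.outer(d,d);A.append(P);b.append(P@(-R.T@t))
    X=np.linalg.lstsq(np.vstack(A),np.hstack(b),rcond=None)[0]
    return X,[np.linalg.norm(P@X-q) for P,q in zip(A,b)]
E
python3 - <<'E'
from h import *
d=pickle.load(open("cams0.pkl","rb"));t=d["top"];s=d["scene"]
np.set_printoptions(precision=1,suppress=True)
print("stand corners",atz(t,[(330,223),(385,238),(356,334),(301,319)],18))
print("mat top",atz(t,[(137,279),(211,260),(228,332),(153,353)],4))
print("small",atz(t,[(108,177),(163,170),(167,223),(111,230)],4))
print("pan top",atz(t,[(485,291),(544,291),(514,262),(514,321)],62))
print("steel/mah top",atz(t,[(338,309),(349,261)],118))
print("mat scene",atz(s,[(322,124),(383,131),(373,178),(309,170)],4))
print("stand scene",atz(s,[(284,217),(353,273),(313,314),(243,251)],18))
print(tri([(t,(514,291),None),(s,(177,400),None)]))
E
```

```text
stand corners [[636.   25.3  18. ]
 [607.7 -83.7  18. ]
 [419.4 -27.6  18. ]
 [446.   78.5  18. ]]
mat top [[519.3 404.6   4. ]
 [559.8 260.4   4. ]
 [419.  220.2   4. ]
 [376.3 363.4   4. ]]
small [[726.9 478.9   4. ]
 [743.7 367.7   4. ]
 [633.3 352.5   4. ]
 [617.  463.9   4. ]]
pan top [[ 502.2 -264.4   62. ]
 [ 504.1 -374.2   62. ]
 [ 557.7 -320.6   62. ]
 [ 447.6 -316.1   62. ]]
steel/mah top [[460.6  10.9 118. ]
 [545.9  -7.6 118. ]]
mat scene [[383.6 355.1   4. ]
 [522.3 405.1   4. ]
 [564.3 265.8   4. ]
 [428.4 216.9   4. ]]
stand scene [[452.8  74.3  18. ]
 [636.9  29.   18. ]
 [611.8 -80.3  18. ]
 [424.8 -33.6  18. ]]
(array([ 504.3, -321.1,   53.1]), [np.float64(0.5046982622923004), np.float64(0.5046982622923324)])
```

Request:
jog_arm(series=[[0.14,0.21,0.08,0,0,-0.025,0],[0.28,0.42,0.17,0,0,-0.05,0],[0.42,0.62,0.25,0,0,-0.08,0],[0.55,0.83,0.33,0,0,-0.106,0]])

```text
clock: 0.48
eef_pos: [282.6, -405.0, 253.2]
eef_rot: [-3.141, 0.0, 0.234]
wrist_force: [0.7, -0.9, -0.1]
finger_gap: 93.6
finger_force: 0.0
```

Request:
jog_arm(series=[[0.14,0.21,0,0,0,-0.025,0],[0.28,0.42,0,0,0,-0.05,0],[0.42,0.62,0,0,0,-0.08,0],[0.55,0.83,0,0,0,-0.106,0]])

```text
clock: 0.82
eef_pos: [348.7, -305.3, 253.0]
eef_rot: [-3.142, 0.0, 0.068]
wrist_force: [0.3, -0.6, -0.2]
finger_gap: 94.0
finger_force: 0.0
```

Request:
jog_arm(series=[[0.14,0.21,0,0,0,-0.025,0],[0.28,0.42,0,0,0,-0.05,0],[0.42,0.62,0,0,0,-0.08,0],[0.55,0.83,0,0,0,-0.106,0]])

```text
clock: 1.15
eef_pos: [414.7, -205.6, 253.0]
eef_rot: [-3.142, 0.0, -0.098]
wrist_force: [-0.1, -0.5, -0.6]
finger_gap: 94.0
finger_force: 0.0
```

Request:
jog_arm(series=[[0.14,0.21,0,0,0,-0.025,0],[0.28,0.42,0,0,0,-0.05,0],[0.42,0.62,0,0,0,-0.08,0],[0.55,0.83,0,0,0,-0.106,0],[0.55,0.83,0,0,0,-0.106,0]])

```text
clock: 1.57
eef_pos: [481.6, -104.0, 252.7]
eef_rot: [-3.141, 0.0, -0.262]
wrist_force: [-0.9, -1.0, -0.5]
finger_gap: 94.0
finger_force: 0.0
```

Request:
jog_arm(series=[[0.14,0.21,0,0,0,0,0],[0.28,0.42,0,0,0,0,0],[0.42,0.62,0,0,0,0,0],[0.55,0.83,0,0,0,0,0],[0.55,0.83,0,0,0,0,0],[0.55,0.83,0,0,0,0,0],[0.55,0.83,0,0,0,0,0]])

```text
clock: 2.15
eef_pos: [545.7, -8.4, 252.8]
eef_rot: [3.141, 0.001, -0.262]
wrist_force: [0.1, 0.2, -0.2]
finger_gap: 93.7
finger_force: 0.0
```

```bash
cat > snap.py <<'E'
import sys
from h import *
from cell import manip
n=sys.argv[1]
s=manip.read_state();c=manip.camera(sys.argv[2] if len(sys.argv)>2 else "wrist");pickle.dump((c,s),open(n+".pkl","wb"))
cv2.imwrite(f"pics/{n}.png",c["frame"][:,:,::-1]);print(s["clock"],s["eef_pos"],s["eef_rot"],s["joints"],s["wrist_force"])
E
python3 snap.py w1
```

```text
2.15 [545.72871062  -8.36555122 252.78126375] [ 3.14129842e+00  6.10798782e-04 -2.62042809e-01] [-8.23497419e-02  2.63366346e-01  1.47590419e+00 -1.82896236e-04
  1.40297567e+00  1.75051991e+00] [ 0.12308405  0.21558123 -0.18766258]
```

View pics/w1.png

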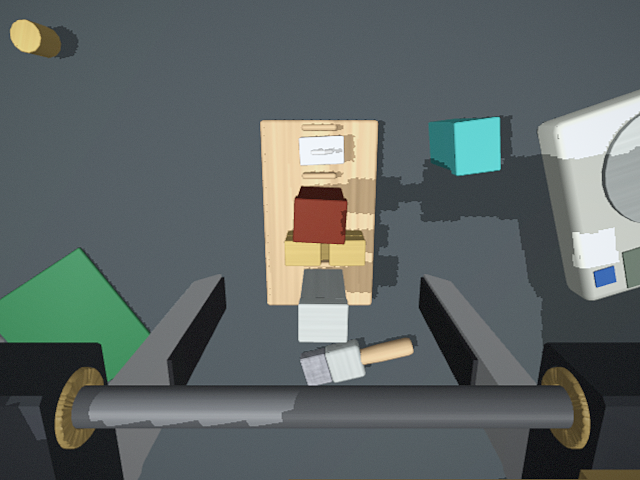

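Wrist view 1 shows the steel top at about (324,325), the mahogany top at (320,220), the brass at (325,250), the rider at (321,150), and the stand's corners at (261,121), (378,121), (268,305) and (373,303). I'll take the second view further back, then enlarged crops.

Request:
jog_arm(series=[[-0.25,0.06,0,0,0,0,0],[-0.5,0.13,0,0,0,0,0],[-0.75,0.2,0,0,0,0,0],[-0.75,0.2,0,0,0,0,0],[-0.75,0.2,0,0,0,0,0],[-0.75,0.2,0,0,0,0,0]])

```text
clock: 2.7
eef_pos: [456.4, 15.5, 253.5]
eef_rot: [-3.141, -0.001, -0.263]
wrist_force: [-0.3, 0.1, -0.2]
finger_gap: 93.9
finger_force: 0.0
```

```bash
python3 snap.py w2; python3 - <<'E'
import cv2
a=cv2.imread("pics/w1.png")[110:350,255:385];b=cv2.imread("pics/w2.png")
b=b[20:260,255:385]
cv2.imwrite("pics/ab.png",cv2.resize(cv2.hconcat([a,b]),None,fx=2.5,fy=2.5,interpolation=cv2.INTER_CUBIC))
E
```

```text
2.7 [456.41405077  15.52154499 253.50671134] [-3.14144862e+00 -1.19297106e-03 -2.63088625e-01] [-4.61685814e-02  5.73509444e-02  1.71245076e+00 -1.18460004e-04
  1.37059494e+00  1.78773977e+00] [-0.25049417  0.0978897  -0.20493439]
```

View pics/ab.png

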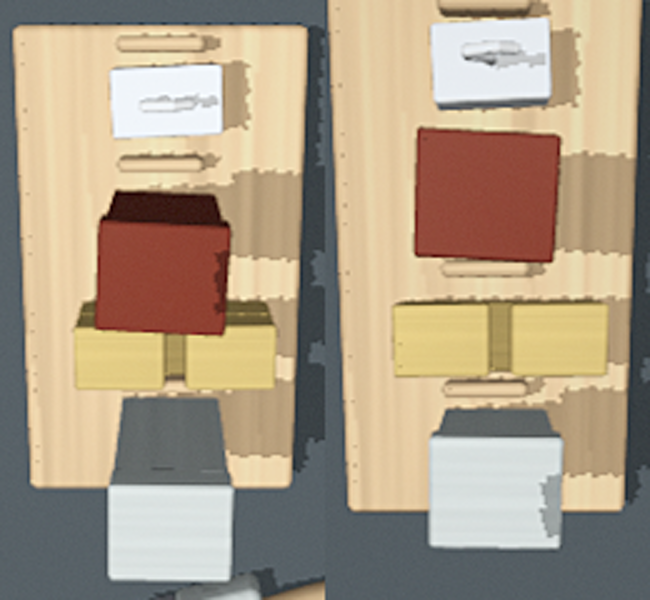

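```bash
cat > m.py <<'E'
from h import *
np.set_printoptions(precision=1,suppress=True)
c1,s1=pickle.load(open("w1.pkl","rb"));c2,s2=pickle.load(open("w2.pkl","rb"))
A=lambda p:(255+p[0]/2.5-.3,110+p[1]/2.5-.3);B=lambda p:(255+(p[0]-325)/2.5-.3,20+p[1]/2.5-.3)
O={"steel":([(109,486),(232,486),(231,580),(110,580)],[(430,433),(562,436),(561,548),(429,545)],118),
"mah":([(101,217),(230,224),(224,335),(96,328)],[(417,128),(560,134),(554,262),(415,256)],118),
"brass":([(77,325),(274,325),(275,388),(75,388)],[(393,303),(607,301),(607,376),(394,376)],58),
"standfront":([(291,487),(31,487)],[(623,508),(348,511)],18)}
for k,(a,b,z) in O.items():
    X=np.array([tri([(c1,A(p),s1),(c2,B(q),s2)])[0] for p,q in zip(a,b)])
    ca=atz(c1,[A(p) for p in a],z,s1);cb=atz(c2,[B(p) for p in b],z,s2)
    print(k,"tri",X.mean(0),"z1",ca.mean(0)[:2],"z2",cb.mean(0)[:2])
    if len(a)==4:
        for P in (ca,cb,X):
            d=(P[0]+P[1]-P[2]-P[3])/2;e=(P[0]+P[3]-P[1]-P[2])/2
            print("  yaw",np.arctan2(d[1],d[0]).round(3),np.arctan2(-e[0],e[1]).round(3),"sizes",np.hypot(*d[:2]).round(1),np.hypot(*e[:2]).round(1))
    else: print(ca,cb)
P=atz(c1,[A(p) for p in [(13,27),(307,27),(291,487),(31,487)]],18,s1)
d=(P[0]+P[1]-P[2]-P[3])/2;e=(P[0]+P[3]-P[1]-P[2])/2
c=P.mean(0);y=np.arctan2(d[1],d[0]);y2=np.arctan2(-e[0],e[1]);print("stand",c,y,y2,np.hypot(*d[:2]),np.hypot(*e[:2]))
for g in (-69,-23,23,69): print(g,c[:2]+g*np.array([np.cos(y2),np.sin(y2)]))
E
python3 m.py
```

```text
steel tri [464.6  13.7 119.8] z1 [463.8  14. ] z2 [464.3  13.9]
  yaw -0.262 -0.262 sizes 35.3 41.4
  yaw -0.271 -0.286 sizes 36.1 41.6
  yaw -0.266 -0.305 sizes 36.5 41.3
mah tri [550.3  -6.5 114.9] z1 [550.9  -6.8] z2 [550.   -6.4]
  yaw -0.312 -0.318 sizes 36.0 40.5
  yaw -0.298 -0.304 sizes 35.3 41.1
  yaw -0.305 -0.307 sizes 35.8 41.2
brass tri [504.8   1.2  56.7] z1 [505.2   0.9] z2 [504.9   1.1]
  yaw -0.268 -0.262 sizes 25.5 76.5
  yaw -0.254 -0.259 sizes 26.3 77.1
  yaw -0.255 -0.258 sizes 26.6 77.1
standfront tri [436.3  26.   19.6] z1 [435.5  25.8] z2 [435.8  25.8]
[[420.5 -29.9  18. ]
 [450.4  81.5  18. ]] [[421.5 -30.   18. ]
 [450.2  81.7  18. ]]
stand [530.2   0.4  18. ] -0.26222812196351125 -0.26213249067156275 196.15084916381278 115.10207146045136
-69 [463.6  18.3]
-23 [508.    6.3]
23 [552.4  -5.6]
69 [596.8 -17.5]
```

Request:
jog_arm(series=[[0.068,-0.02,-0.15,0,0,-0.006,0],[0.068,-0.02,-0.35,0,0,-0.006,0],[0.068,-0.02,-0.6,0,0,-0.006,0],[0.068,-0.02,-0.85,0,0,-0.006,0],[0.068,-0.02,-1,0,0,-0.006,0],[0.068,-0.02,-1,0,0,-0.006,0]], grip_force=45)

```text
clock: 3.25
eef_pos: [463.0, 13.4, 129.3]
eef_rot: [3.14, 0.006, -0.272]
wrist_force: [0.8, -0.7, 0.6]
finger_gap: 94.0
finger_force: 0.0
```

Request:
jog_arm(series=[[0,0,-0.15,0,0,0,0],[0,0,-0.3,0,0,0,0],[0,0,-0.44,0,0,0,0],[0,0,-0.54,0,0,0,0],[0,0,-0.54,0,0,0,0],[0,0,-0.54,0,0,0,0.3],[0,0,-0.54,0,0,0,0.4],[0,0,-0.54,0,0,0,0.4]])

```text
clock: 3.92
eef_pos: [465.1, 13.7, 69.5]
eef_rot: [-3.141, -0.002, -0.272]
wrist_force: [-0.4, 0.4, -0.1]
finger_gap: 77.8
finger_force: 0.0
```

```bash
python3 snap.py w3;python3 snap.py s3 scene; python3 - <<'E'
import cv2
a=cv2.imread("pics/w3.png")[:,:];b=cv2.imread("pics/s3.png")[180:330,220:360]
cv2.imwrite("pics/c3.png",cv2.hconcat([cv2.resize(a,(400,300)),cv2.resize(b,(400,300*1),interpolation=2)]))
E
```

```text
3.9167 [465.05212095  13.71767878  69.45013354] [-3.14115332e+00 -1.83216189e-03 -2.71796765e-01] [-4.92731565e-02  2.96952681e-01  1.89810571e+00  2.98145256e-05
  9.44650314e-01  1.79330208e+00] [-0.38917196  0.38152471 -0.11406472]
3.9667 [464.90151739  13.74725693  69.27575139] [-3.14122869e+00 -1.62910802e-03 -2.71741040e-01] [-4.92091778e-02  2.97066330e-01  1.89846438e+00 -5.61669151e-06
  9.44392680e-01  1.79333118e+00] [-0.5564801  -0.3970217   0.91494604]
```

View pics/c3.png

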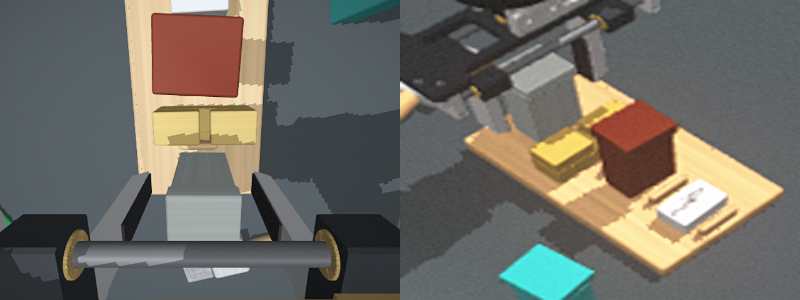

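The steel block (wrist crop, 166–242) sits centred between the fingers (152–253), so I'll close.

Request:
jog_arm(series=[[0,0,0,0,0,0,0.5],[0,0,0,0,0,0,0.55],[0,0,0,0,0,0,0.6],[0,0,0,0,0,0,0.65],[0,0,0,0,0,0,0.7],[0,0,0,0,0,0,1],[0,0,0,0,0,0,1],[0,0,0,0,0,0,1]])

```text
clock: 4.68
eef_pos: [464.3, 13.7, 68.4]
eef_rot: [3.141, -0.0, -0.272]
wrist_force: [-2.5, -2.5, 4.9]
finger_gap: 41.7
finger_force: 45.0
```

Request:
jog_arm(series=[[0,0,0,0,0,0,1],[0,0,0,0,0,0,1],[0,0,0,0,0,0,1],[0,0,0,0,0,0,1]])

```text
clock: 5.02
eef_pos: [464.3, 13.7, 68.4]
eef_rot: [3.141, -0.0, -0.272]
wrist_force: [-1.9, -2.4, 4.9]
finger_gap: 41.7
finger_force: 45.0
```

```bash
python3 -c "
from cell import manip
print(manip.read_state())"
```

```text
{'clock': 5.0167, 'joints': array([-4.92267196e-02,  2.98211448e-01,  1.89960290e+00, -2.33602916e-04,
        9.43730229e-01,  1.79334616e+00]), 'qd': array([-0.00067717, -0.00085062,  0.00096205,  0.00154047, -0.00048605,
       -0.00015348]), 'effort': array([ 1.56041488e+00, -4.39487350e+01, -2.76143199e+01,  7.92256705e-01,
       -6.20002896e-01,  1.98802957e-02]), 'eef_pos': array([464.26441881,  13.7219573 ,  68.35942939]), 'eef_rot': array([ 3.14141876e+00, -8.86350205e-05, -2.71639479e-01]), 'wrist_force': array([-1.90669025, -2.38172836,  4.85221014]), 'moment': array([-0.64757135,  0.44244849,  0.00902459]), 'finger_force': 44.993664622306824, 'finger_gap': 41.73338279171199}
```

Request:
jog_arm(series=[[0,0,0.03,0,0,0,1],[0,0,0.12,0,0,0,1],[0,0,0.26,0,0,0,1],[0,0,0.42,0,0,0,1],[0,0,0.58,0,0,0,1],[0,0,0.7,0,0,0,1],[0,0,0.78,0,0,0,1],[0,0,0.8,0,0,0,1]])

```text
clock: 5.68
eef_pos: [464.4, 14.0, 165.0]
eef_rot: [-3.141, -0.001, -0.272]
wrist_force: [0.5, -0.0, -8.1]
finger_gap: 41.8
finger_force: 45.0
```

Request:
jog_arm(series=[[-0.005,0.05,0,0,0,0.003,1],[-0.015,0.15,0,0,0,0.01,1],[-0.03,0.3,0,0,0,0.021,1],[-0.047,0.47,0,0,0,0.033,1],[-0.064,0.64,0,0,0,0.045,1],[-0.08,0.8,0,0,0,0.057,1]])

```text
clock: 6.18
eef_pos: [453.7, 111.2, 162.8]
eef_rot: [3.141, 0.002, -0.181]
wrist_force: [0.7, -0.1, -8.3]
finger_gap: 42.0
finger_force: 45.0
```

Request:
jog_arm(series=[[-0.017,0.17,0,0,0,0.012,1],[-0.034,0.34,0,0,0,0.024,1],[-0.05,0.5,0,0,0,0.035,1],[-0.066,0.66,0,0,0,0.046,1],[-0.08,0.8,0,0,0,0.057,1]])

```text
clock: 6.6
eef_pos: [444.0, 207.2, 162.7]
eef_rot: [3.141, 0.003, -0.091]
wrist_force: [0.2, 0.1, -8.4]
finger_gap: 41.8
finger_force: 45.0
```

Request:
jog_arm(series=[[-0.016,0.16,0,0,0,0.012,1],[-0.031,0.31,0,0,0,0.024,1],[-0.045,0.45,0,0,0,0.034,1],[-0.058,0.58,0,0,0,0.043,1],[-0.069,0.69,0,0,0,0.05,1],[-0.077,0.77,0,0,0,0.055,1],[-0.08,0.8,0,0,0,0.057,1],[-0.08,0.8,0,0,0,0.057,1]])

```text
clock: 7.27
eef_pos: [435.1, 302.3, 163.6]
eef_rot: [3.141, 0.001, -0.002]
wrist_force: [0.4, -0.1, -8.0]
finger_gap: 41.7
finger_force: 45.0
```

```bash
python3 snap.py w4;python3 snap.py s4 scene; python3 - <<'E'
import cv2
a=cv2.imread("pics/w4.png");b=cv2.imread("pics/s4.png")[60:300,180:500]
cv2.imwrite("pics/c4.png",cv2.hconcat([cv2.resize(a,(400,300)),cv2.resize(b,(400,300*1),interpolation=2)]))
E
```

```text
7.2667 [435.1383289  302.27125503 163.64745122] [ 3.14114525e+00  8.00686328e-04 -2.17831235e-03] [5.37981497e-01 3.02394648e-01 1.63819035e+00 3.00947136e-05
 1.20192443e+00 2.11094509e+00] [ 0.42383042 -0.05159326 -8.0093274 ]
7.3167 [435.31519845 301.68102964 163.8266844 ] [ 3.14105346e+00  5.61167610e-04 -2.90366517e-03] [ 5.36951207e-01  3.01713593e-01  1.63863954e+00 -1.86614635e-04
  1.20199804e+00  2.11071839e+00] [-0.18504912 -0.93482022 -8.90373535]
```

View pics/c4.png

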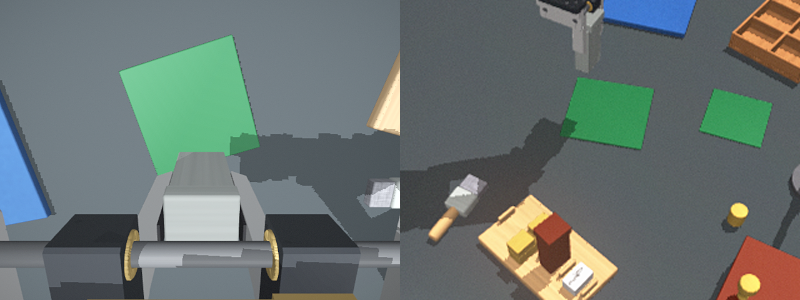

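```bash
python3 - <<'E'
from h import *
np.set_printoptions(precision=1,suppress=True)
c,s=pickle.load(open("w4.pkl","rb"))
P=atz(c,np.array([(120,72),(233,36),(260,148)])/.625,4,s);print(P,(P[0]+P[2])/2)
b=proj(c,[[435,301.8,4],[507,322,4]],s);print(b)
E
```

```text
[[520.1 406.4   4. ]
 [561.9 264.4   4. ]
 [419.4 222.6   4. ]] [469.7 314.5   4. ]
[[324.  219.3]
 [298.7 132. ]]
```

The mat's centre is about (470,313), so the lowering point is well inside it.

Request:
jog_arm(series=[[0,0,-0.05,0,0,0,1],[0,0,-0.2,0,0,0,1],[0,0,-0.4,0,0,0,1],[0,0,-0.6,0,0,0,1],[0,0,-0.75,0,0,0,1],[0,0,-0.85,0,0,0,1],[0,0,-0.89,0,0,0,1],[0,0,-0.9,0,0,0,1]])

```text
clock: 8.03
eef_pos: [435.2, 301.2, 55.3]
eef_rot: [3.141, 0.001, -0.004]
wrist_force: [0.7, -0.1, -8.6]
finger_gap: 42.0
finger_force: 45.0
```

Request:
jog_arm(series=[[0,0,-0.002,0,0,0,1],[0,0,-0.004,0,0,0,1],[0,0,-0.007,0,0,0,1],[0,0,-0.01,0,0,0,1],[0,0,-0.01,0,0,0,1],[0,0,-0.01,0,0,0,1]])

```text
clock: 8.53
eef_pos: [435.5, 301.9, 55.3]
eef_rot: [-3.141, -0.0, -0.003]
wrist_force: [-0.4, -0.2, -8.3]
finger_gap: 41.7
finger_force: 45.0
```

Request:
jog_arm(series=[[0,0,-0.002,0,0,0,1],[0,0,-0.005,0,0,0,1],[0,0,-0.005,0,0,0,1],[0,0,-0.005,0,0,0,1]])

```text
clock: 8.87
eef_pos: [435.4, 301.8, 54.4]
eef_rot: [3.142, 0.0, -0.003]
wrist_force: [-0.5, 0.4, -7.9]
finger_gap: 42.1
finger_force: 45.0
```

Request:
jog_arm(series=[[0,0,-0.003,0,0,0,1],[0,0,-0.005,0,0,0,1],[0,0,-0.005,0,0,0,1],[0,0,-0.005,0,0,0,1]])

```text
clock: 9.2
eef_pos: [435.5, 301.9, 54.4]
eef_rot: [-3.141, -0.0, -0.003]
wrist_force: [-3.5, -2.8, 4.7]
finger_gap: 41.7
finger_force: 45.0
```

Request:
jog_arm(series=[[0,0,-0.002,0,0,0,1],[0,0,-0.004,0,0,0,1],[0,0,-0.004,0,0,0,1],[0,0,-0.004,0,0,0,1]])

```text
clock: 9.53
eef_pos: [435.5, 301.8, 54.4]
eef_rot: [-3.142, -0.0, -0.003]
wrist_force: [-6.7, -4.1, 10.7]
finger_gap: 41.7
finger_force: 45.0
```

Request:
jog_arm(series=[[0,0,0.004,0,0,0,1],[0,0,0.007,0,0,0,1],[0,0,0.007,0,0,0,0.5],[0,0,0.007,0,0,0,0.4],[0,0,0.007,0,0,0,0.2],[0,0,0.007,0,0,0,0],[0,0,0.007,0,0,0,0],[0,0,0.007,0,0,0,0]])

```text
clock: 10.2
eef_pos: [435.6, 301.9, 54.3]
eef_rot: [-3.141, -0.0, -0.003]
wrist_force: [-0.6, 0.7, 0.2]
finger_gap: 76.6
finger_force: 0.0
```

Request:
jog_arm(series=[[0,0,0.05,0,0,0,0],[0,0,0.2,0,0,0,0],[0,0,0.4,0,0,0,0],[0,0,0.6,0,0,0,0],[0,0,0.8,0,0,0,0],[0,0,1,0,0,0,0]])

```text
clock: 10.7
eef_pos: [435.3, 301.8, 175.9]
eef_rot: [-3.141, -0.0, -0.003]
wrist_force: [-0.3, -1.0, -0.2]
finger_gap: 94.0
finger_force: 0.0
```

Request:
jog_arm(series=[[0.04,-0.1,0,0,0,-0.008,0],[0.1,-0.28,0,0,0,-0.02,0],[0.2,-0.52,0,0,0,-0.038,0],[0.29,-0.77,0,0,0,-0.058,0],[0.32,-0.857,0,0,0,-0.064,0]])

```text
clock: 11.12
eef_pos: [474.7, 196.0, 174.2]
eef_rot: [3.141, -0.0, -0.107]
wrist_force: [0.5, -0.3, -0.5]
finger_gap: 94.2
finger_force: 0.0
```

Request:
jog_arm(series=[[0.1,-0.27,0,0,0,-0.02,0],[0.2,-0.54,0,0,0,-0.04,0],[0.29,-0.77,0,0,0,-0.058,0],[0.32,-0.857,0,0,0,-0.064,0]])

```text
clock: 11.45
eef_pos: [513.1, 93.3, 174.2]
eef_rot: [3.141, -0.0, -0.208]
wrist_force: [-0.1, 0.3, 0.1]
finger_gap: 93.9
finger_force: 0.0
```

Request:
jog_arm(series=[[0.1,-0.25,0,0,0,-0.02,0],[0.18,-0.48,0,0,0,-0.037,0],[0.25,-0.67,0,0,0,-0.05,0],[0.3,-0.8,0,0,0,-0.06,0],[0.32,-0.857,0,0,0,-0.064,0],[0.32,-0.857,0,0,0,-0.064,0],[0.32,-0.857,0,0,0,-0.064,0]])

```text
clock: 12.03
eef_pos: [550.4, -5.9, 174.0]
eef_rot: [-3.141, 0.0, -0.304]
wrist_force: [0.6, -0.4, 0.7]
finger_gap: 94.2
finger_force: 0.0
```

Request:
jog_arm(series=[[0,0,-0.08,0,0,0,0],[0,0,-0.25,0,0,0,0],[0,0,-0.45,0,0,0,0],[0,0,-0.65,0,0,0,0],[0,0,-0.8,0,0,0,0.2],[0,0,-0.88,0,0,0,0.3],[0,0,-0.88,0,0,0,0.4],[0,0,-0.88,0,0,0,0.4]], grip_force=20)

```text
clock: 12.7
eef_pos: [550.6, -6.1, 68.8]
eef_rot: [-3.142, 0.0, -0.304]
wrist_force: [0.4, -0.2, 0.3]
finger_gap: 70.6
finger_force: 0.0
```

```bash
python3 snap.py w5;python3 snap.py s5 scene; python3 - <<'E'
import cv2
a=cv2.imread("pics/w5.png");b=cv2.imread("pics/s5.png")[60:300,180:500]
cv2.imwrite("pics/c5.png",cv2.hconcat([cv2.resize(a,(400,300)),cv2.resize(b,(400,300*1),interpolation=2)]))
E
```

```text
12.7 [550.64284157  -6.13233408  68.80503551] [-3.14158890e+00  1.76086187e-04 -3.03799518e-01] [-7.76695158e-02  4.63592727e-01  1.65835815e+00  5.06288329e-05
  1.01981254e+00  1.79689982e+00] [ 0.36136829 -0.16951974  0.33719879]
12.75 [551.10112636  -6.30253894  69.52948641] [-3.14128497e+00 -1.24919721e-03 -3.04024726e-01] [-7.79022744e-02  4.62706009e-01  1.65770001e+00  2.32191635e-05
  1.01990026e+00  1.79690644e+00] [-0.54746064  0.44560659 -0.0381041 ]
```

View pics/c5.png

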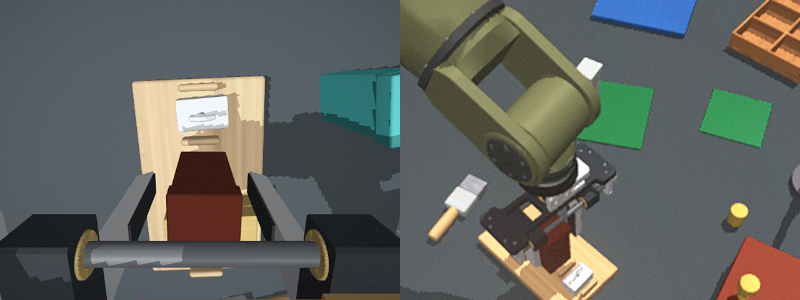

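The mahogany block (167–242) is between the fingers (155–250), and in the scene view the steel block stands on the mat. I'll close slowly and lift.

Request:
jog_arm(series=[[0,0,0,0,0,0,0.5],[0,0,0,0,0,0,0.52],[0,0,0,0,0,0,0.54],[0,0,0,0,0,0,0.56],[0,0,0,0,0,0,0.6],[0,0,0,0,0,0,0.7],[0,0,0,0,0,0,1],[0,0,0,0,0,0,1]])

```text
clock: 13.47
eef_pos: [550.8, -6.8, 69.0]
eef_rot: [-3.142, -0.0, -0.305]
wrist_force: [-1.6, 0.0, 5.1]
finger_gap: 41.9
finger_force: 20.0
```

Request:
jog_arm(series=[[0,0,0,0,0,0,1],[0,0,0,0,0,0,1],[0,0,0,0,0,0,1],[0,0,0,0,0,0,1]])

```text
clock: 13.8
eef_pos: [550.8, -6.8, 68.9]
eef_rot: [-3.142, -0.0, -0.305]
wrist_force: [-0.5, -0.9, 5.8]
finger_gap: 41.8
finger_force: 20.0
```

```bash
python3 -c "
from cell import manip
s=manip.read_state();print(s['eef_pos'],s['eef_rot'],s['wrist_force'],s['moment'])"
```

```text
[550.79877041  -6.75475871  68.94998862] [-3.14155424e+00 -4.56644801e-04 -3.04679901e-01] [-0.4663164  -0.89446277  5.80789964] [-0.07541285  0.30481204 -0.03627121]
```

Request:
jog_arm(series=[[0,0,0.03,0,0,0,1],[0,0,0.12,0,0,0,1],[0,0,0.26,0,0,0,1],[0,0,0.42,0,0,0,1],[0,0,0.58,0,0,0,1],[0,0,0.7,0,0,0,1],[0,0,0.78,0,0,0,1],[0,0,0.8,0,0,0,1]])

```text
clock: 14.47
eef_pos: [551.2, -6.7, 166.7]
eef_rot: [-3.141, -0.003, -0.305]
wrist_force: [0.2, -0.2, -1.1]
finger_gap: 41.5
finger_force: 20.0
```

Request:
jog_arm(series=[[-0.007,0.05,0,0,0,0.004,1],[-0.02,0.17,0,0,0,0.012,1],[-0.045,0.34,0,0,0,0.024,1],[-0.07,0.53,0,0,0,0.037,1],[-0.095,0.72,0,0,0,0.051,1],[-0.12,0.91,0,0,0,0.064,1]])

```text
clock: 14.97
eef_pos: [535.4, 103.8, 163.4]
eef_rot: [3.141, 0.002, -0.203]
wrist_force: [1.1, 0.0, -0.1]
finger_gap: 41.9
finger_force: 20.0
```

Request:
jog_arm(series=[[-0.024,0.18,0,0,0,0.013,1],[-0.048,0.36,0,0,0,0.026,1],[-0.072,0.54,0,0,0,0.039,1],[-0.096,0.72,0,0,0,0.052,1],[-0.12,0.91,0,0,0,0.064,1]])

```text
clock: 15.38
eef_pos: [520.9, 212.9, 163.4]
eef_rot: [3.141, 0.002, -0.102]
wrist_force: [-0.1, -0.2, -0.1]
finger_gap: 42.1
finger_force: 20.0
```

Request:
jog_arm(series=[[-0.023,0.18,0,0,0,0.013,1],[-0.046,0.35,0,0,0,0.025,1],[-0.068,0.52,0,0,0,0.037,1],[-0.087,0.67,0,0,0,0.048,1],[-0.104,0.8,0,0,0,0.057,1],[-0.115,0.88,0,0,0,0.062,1],[-0.12,0.91,0,0,0,0.064,1],[-0.12,0.91,0,0,0,0.064,1]])

```text
clock: 16.05
eef_pos: [507.0, 321.3, 163.9]
eef_rot: [3.141, 0.001, -0.002]
wrist_force: [-0.5, 0.1, 0.4]
finger_gap: 41.4
finger_force: 20.0
```

Request:
jog_arm(series=[[0,0,-0.05,0,0,0,1],[0,0,-0.2,0,0,0,1],[0,0,-0.4,0,0,0,1],[0,0,-0.6,0,0,0,1],[0,0,-0.75,0,0,0,1],[0,0,-0.85,0,0,0,1],[0,0,-0.89,0,0,0,1],[0,0,-0.9,0,0,0,1]])

```text
clock: 16.72
eef_pos: [507.4, 320.4, 55.9]
eef_rot: [3.141, 0.001, -0.004]
wrist_force: [-0.7, 0.2, -0.1]
finger_gap: 41.8
finger_force: 20.0
```

Request:
jog_arm(series=[[0,0,-0.003,0,0,0,1],[0,0,-0.006,0,0,0,1],[0,0,-0.008,0,0,0,1],[0,0,-0.01,0,0,0,1],[0,0,-0.01,0,0,0,1],[0,0,-0.01,0,0,0,1]])

```text
clock: 17.22
eef_pos: [507.5, 321.0, 55.7]
eef_rot: [-3.141, -0.0, -0.003]
wrist_force: [-0.2, -0.6, -0.1]
finger_gap: 42.2
finger_force: 20.0
```

Request:
jog_arm(series=[[0,0,-0.002,0,0,0,1],[0,0,-0.004,0,0,0,1],[0,0,-0.005,0,0,0,1],[0,0,-0.005,0,0,0,1]])

```text
clock: 17.55
eef_pos: [507.5, 321.0, 55.0]
eef_rot: [-3.141, -0.0, -0.003]
wrist_force: [-0.9, -1.4, 2.5]
finger_gap: 41.7
finger_force: 20.0
```

Request:
jog_arm(series=[[0,0,-0.002,0,0,0,1],[0,0,-0.004,0,0,0,1],[0,0,-0.004,0,0,0,1],[0,0,-0.004,0,0,0,1]])

```text
clock: 17.88
eef_pos: [507.5, 321.0, 55.0]
eef_rot: [-3.141, -0.0, -0.003]
wrist_force: [-2.6, -1.4, 7.3]
finger_gap: 41.8
finger_force: 20.0
```

Request:
jog_arm(series=[[0,0,0.002,0,0,0,1],[0,0,0.004,0,0,0,1],[0,0,0.005,0,0,0,0.54],[0,0,0.005,0,0,0,0.5],[0,0,0.005,0,0,0,0.4],[0,0,0.005,0,0,0,0.2],[0,0,0.005,0,0,0,0],[0,0,0.005,0,0,0,0]])

```text
clock: 18.55
eef_pos: [507.4, 320.9, 54.9]
eef_rot: [3.142, 0.0, -0.003]
wrist_force: [0.0, -0.1, -0.0]
finger_gap: 70.1
finger_force: 0.0
```

Request:
jog_arm(series=[[0,0,0.05,0,0,0,0],[0,0,0.2,0,0,0,0],[0,0,0.4,0,0,0,0],[0,0,0.6,0,0,0,0],[0,0,0.8,0,0,0,0],[0,0,0.9,0,0,0,0],[0,0,0.9,0,0,0,0],[0,0,0.9,0,0,0,0]])

```text
clock: 19.22
eef_pos: [507.4, 320.9, 162.6]
eef_rot: [-3.142, -0.0, -0.003]
wrist_force: [0.5, 1.1, -1.1]
finger_gap: 93.8
finger_force: 0.0
```

```bash
python3 snap.py w6;python3 snap.py t6 top; python3 - <<'E'
import cv2
a=cv2.imread("pics/w6.png");b=cv2.imread("pics/t6.png")[200:380,110:350]
cv2.imwrite("pics/c6.png",cv2.hconcat([cv2.resize(a,(400,300)),cv2.resize(b,(400,300*1),interpolation=2)]))
E
```

```text
19.2167 [507.38701664 320.87631911 162.56487101] [-3.14152106e+00 -1.37162744e-04 -3.05612311e-03] [ 5.02907681e-01  4.54434500e-01  1.43043514e+00 -4.05548671e-06
  1.25656834e+00  2.07676138e+00] [ 0.46221865  1.13220223 -1.13197291]
19.2667 [507.0579525  320.6865449  161.62979186] [ 3.14083445e+00  1.39096110e-03 -3.10059731e-03] [5.02888364e-01 4.55471831e-01 1.43119533e+00 1.15234709e-05
 1.25650964e+00 2.07678119e+00] [ 0.24174419  0.3584009  -0.27635426]
```

View pics/c6.png

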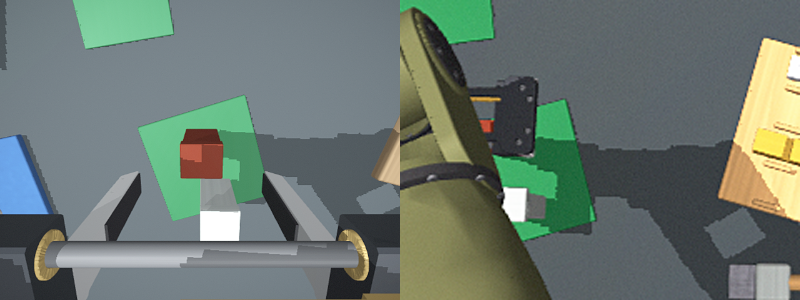

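Both tall blocks stand upright on the mat: mahogany at about (201,155) in the wrist crop, steel at about (220,220). Next is the brass mass.

Request:
jog_arm(series=[[0,-0.1,0,0,0,0.03,0],[-0.002,-0.25,0,0,0,0.08,0],[-0.004,-0.45,0,0,0,0.14,0],[-0.005,-0.67,0,0,0,0.21,0],[-0.007,-0.889,0,0,0,0.279,0]])

```text
clock: 19.73
eef_pos: [505.9, 213.1, 161.3]
eef_rot: [-3.141, 0.003, 0.441]
wrist_force: [0.4, 0.0, -0.5]
finger_gap: 94.1
finger_force: 0.0
```

Request:
jog_arm(series=[[-0.002,-0.22,0,0,0,0.07,0],[-0.004,-0.44,0,0,0,0.14,0],[-0.005,-0.67,0,0,0,0.21,0],[-0.007,-0.889,0,0,0,0.279,0]])

```text
clock: 20.07
eef_pos: [505.0, 106.1, 161.5]
eef_rot: [-3.14, 0.002, 0.879]
wrist_force: [0.8, 0.1, -0.5]
finger_gap: 94.0
finger_force: 0.0
```

Request:
jog_arm(series=[[-0.002,-0.22,0,0,0,0.07,0],[-0.004,-0.44,0,0,0,0.14,0],[-0.005,-0.65,0,0,0,0.2,0],[-0.007,-0.82,0,0,0,0.25,0],[-0.007,-0.889,0,0,0,0.279,0],[-0.007,-0.889,0,0,0,0.279,0],[-0.007,-0.889,0,0,0,0.279,0]])

```text
clock: 20.65
eef_pos: [504.5, 0.8, 161.9]
eef_rot: [-3.14, 0.0, 1.309]
wrist_force: [-0.2, 0.9, 0.6]
finger_gap: 93.8
finger_force: 0.0
```

Request:
jog_arm(series=[[0,0,-0.1,0,0,0,0],[0,0,-0.25,0,0,0,0],[0,0,-0.4,0,0,0,0],[0,0,-0.5,0,0,0,0],[0,0,-0.5,0,0,0,0],[0,0,-0.5,0,0,0,0],[0,0,-0.5,0,0,0,0]], grip_force=40)

```text
clock: 21.23
eef_pos: [505.3, 1.4, 103.6]
eef_rot: [3.141, -0.0, 1.312]
wrist_force: [0.2, 0.4, 0.7]
finger_gap: 93.5
finger_force: 0.0
```

```bash
python3 snap.py w7
```

```text
21.2333 [505.26716837   1.38773045 103.56038302] [ 3.14093286e+00 -1.89126282e-04  1.31163968e+00] [-6.97857026e-02  3.24375115e-01  1.76434410e+00  7.08631925e-05
  1.05218984e+00  1.89335899e-01] [0.16343682 0.41971612 0.6600347 ]
```

View pics/w7.png

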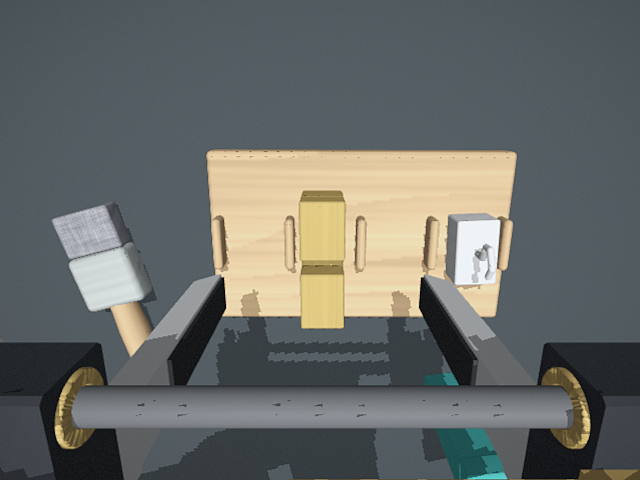

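```bash
python3 - <<'E'
from h import *
np.set_printoptions(precision=1,suppress=True)
c,s=pickle.load(open("w7.pkl","rb"))
P=atz(c,[(301,200),(345,200),(344,328),(301,328)],58,s);print(P,P.mean(0))
E
```

```text
[[503.7  42.5  58. ]
 [527.1  36.3  58. ]
 [507.6 -39.5  58. ]
 [482.5 -32.8  58. ]] [505.2   1.6  58. ]
```

Brass mass: top corners at (301,200) and (344,328), centred at (505,1.5). I'll descend and grip.

Request:
jog_arm(series=[[0,0,-0.1,0,0,0,0.2],[0,0,-0.22,0,0,0,0.3],[0,0,-0.34,0,0,0,0.4],[0,0,-0.43,0,0,0,0.4],[0,0,-0.48,0,0,0,0.4],[0,0,-0.48,0,0,0,0.5],[0,0,-0.48,0,0,0,0.6],[0,0,-0.48,0,0,0,0.65]])

```text
clock: 21.95
eef_pos: [505.4, 0.9, 46.1]
eef_rot: [3.14, -0.0, 1.312]
wrist_force: [0.3, 0.5, 0.6]
finger_gap: 43.9
finger_force: 0.0
```

Request:
jog_arm(series=[[0,0,0,0,0,0,0.68],[0,0,0,0,0,0,0.7],[0,0,0,0,0,0,0.72],[0,0,0,0,0,0,0.74],[0,0,0,0,0,0,1],[0,0,0,0,0,0,1],[0,0,0,0,0,0,1],[0,0,0,0,0,0,1]])

```text
clock: 22.62
eef_pos: [505.1, 0.9, 45.6]
eef_rot: [3.141, -0.0, 1.312]
wrist_force: [-0.7, 0.5, 5.9]
finger_gap: 25.7
finger_force: 40.0
```

```bash
python3 -c "
from cell import manip
s=manip.read_state();print(s['eef_pos'],s['eef_rot'],s['wrist_force'],s['moment'],s['finger_gap'])"
```

```text
[505.10628071   0.87977805  45.60798021] [ 3.14115007e+00 -1.17525245e-04  1.31167263e+00] [-0.7496885   0.48149802  5.94136233] [-0.01409403  0.21551166 -0.03626456] 25.656019412886724
```

Request:
jog_arm(series=[[0,0,0.03,0,0,0,1],[0,0,0.12,0,0,0,1],[0,0,0.27,0,0,0,1],[0,0,0.45,0,0,0,1],[0,0,0.63,0,0,0,1],[0,0,0.78,0,0,0,1],[0,0,0.87,0,0,0,1],[0,0,0.9,0,0,0,1]])

```text
clock: 23.28
eef_pos: [505.3, 0.9, 155.1]
eef_rot: [3.14, -0.0, 1.312]
wrist_force: [-0.1, -0.1, -6.4]
finger_gap: 25.8
finger_force: 40.0
```

Request:
jog_arm(series=[[0,-0.05,0,0,0,0,1],[0,-0.17,0,0,0,0,1],[0,-0.33,0,0,0,0,1],[0,-0.51,0,0,0,0,1],[0,-0.69,0,0,0,0,1],[0,-0.87,0,0,0,0,1]])

```text
clock: 23.78
eef_pos: [504.1, -104.7, 151.8]
eef_rot: [-3.139, 0.0, 1.312]
wrist_force: [-0.1, -0.4, -6.2]
finger_gap: 26.0
finger_force: 40.0
```

Request:
jog_arm(series=[[0,-0.17,0,0,0,0,1],[0,-0.33,0,0,0,0,1],[0,-0.46,0,0,0,0,1],[0,-0.56,0,0,0,0,1],[0,-0.62,0,0,0,0,1],[0,-0.62,0,0,0,0,1],[0,-0.62,0,0,0,0,1]])

```text
clock: 24.37
eef_pos: [504.7, -177.7, 152.8]
eef_rot: [-3.141, -0.0, 1.311]
wrist_force: [-0.2, 1.0, -5.7]
finger_gap: 25.8
finger_force: 40.0
```

```bash
python3 snap.py w8
```

```text
24.3667 [ 504.74244306 -177.66164995  152.81122031] [-3.14067869e+00 -3.46746698e-04  1.31143182e+00] [-4.06996764e-01  3.25381413e-01  1.63474364e+00  2.25313187e-04
  1.18242264e+00 -1.47717838e-01] [-0.19373175  0.9850335  -5.70299552]
```

View pics/w8.png

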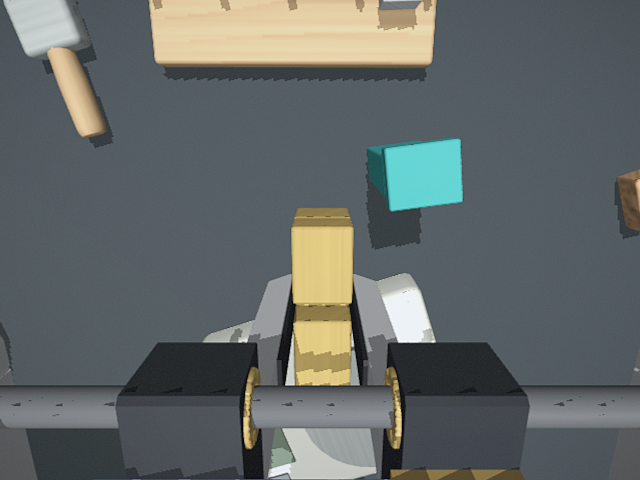

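The wrist camera faces back toward the stand from here, with the brass held upright at (322,270), so I'll refine the pan centre from the fixed views.

```bash
python3 - <<'E'
import cv2
a=cv2.imread("pics/top0.png")[250:370,455:565];b=cv2.imread("pics/scene0.png")[340:460,120:230]
cv2.imwrite("pics/pan.png",cv2.resize(cv2.hconcat([a,b]),None,fx=3.6,fy=3.6,interpolation=cv2.INTER_CUBIC))
E
```

```text
(no output)
```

View pics/pan.png

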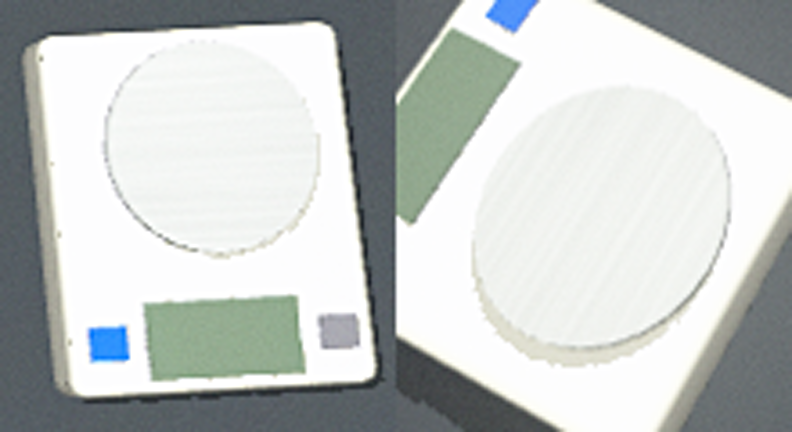

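```bash
python3 - <<'E'
from h import *
np.set_printoptions(precision=1,suppress=True)
d=pickle.load(open("cams0.pkl","rb"));t=d["top"];s=d["scene"]
T=lambda x,y:(455+x/3.6-.35,250+y/3.6-.35);S=lambda x,y:(120+(x-396)/3.6-.35,340+y/3.6-.35)
def circ(P):
    A=np.c_[2*P[:,:2],np.ones(len(P))];x=np.linalg.lstsq(A,(P[:,:2]**2).sum(1),rcond=None)[0];return x[:2],np.sqrt(x[2]+x[:2]@x[:2])
for z in (58,62,66):
    print(z,circ(atz(t,[T(*p) for p in [(105,145),(320,150),(208,41),(222,253)]],z)),circ(atz(s,[S(*p) for p in [(472,235),(730,200),(632,86),(573,349)]],z)))
print(tri([(t,T(212.5,147),None),(s,S(601,217.5),None)]))
# check fixed cams vs wrist: stand corners, steel top
print(atz(t,[(338,309)],118))
E
```

```text
58 (array([ 504.9, -319.2]), np.float64(55.464348415478504)) (array([ 504.8, -319.2]), np.float64(55.34709964308652))
62 (array([ 504.6, -317.8]), np.float64(55.249294717510814)) (array([ 506.4, -319.3]), np.float64(55.042885147510425))
66 (array([ 504.2, -316.4]), np.float64(55.03424101953422)) (array([ 507.9, -319.3]), np.float64(54.738670651931635))
(array([ 504.7, -320.9,   54.1]), [np.float64(0.29799562520983797), np.float64(0.2979956252097479)])
[[460.6  10.9 118. ]]
```

Request:
jog_arm(series=[[0,-0.05,0,0,0,0,1],[0,-0.16,0,0,0,0,1],[0,-0.32,0,0,0,0,1],[0,-0.5,0,0,0,0,1],[0,-0.7,0,0,0,0,1],[0,-0.85,0,0,0,0,1],[0,-0.95,0,0,0,0,1],[0,-1,0,0,0,0,1]])

```text
clock: 25.08
eef_pos: [504.7, -299.7, 153.1]
eef_rot: [-3.141, 0.0, 1.311]
wrist_force: [-0.5, 0.4, -5.9]
finger_gap: 25.2
finger_force: 40.0
```

Request:
jog_arm(series=[[0,-0.05,0,0,0,0,1],[0.003,-0.11,0,0,0,0,1],[0.003,-0.15,0,0,0,0,1],[0.003,-0.167,0,0,0,0,1],[0.003,-0.167,0,0,0,0,1],[0.003,-0.167,0,0,0,0,1]])

```text
clock: 25.58
eef_pos: [505.4, -317.7, 153.3]
eef_rot: [-3.141, -0.0, 1.312]
wrist_force: [0.3, -0.6, -6.4]
finger_gap: 25.4
finger_force: 40.0
```

Request:
jog_arm(series=[[0,0,-0.05,0,0,0,1],[0,0,-0.15,0,0,0,1],[0,0,-0.27,0,0,0,1],[0,0,-0.38,0,0,0,1],[0,0,-0.45,0,0,0,1],[0,0,-0.49,0,0,0,1],[0,0,-0.51,0,0,0,1],[0,0,-0.51,0,0,0,1]])

```text
clock: 26.25
eef_pos: [505.3, -317.9, 91.8]
eef_rot: [-3.141, -0.0, 1.312]
wrist_force: [0.6, -0.0, -6.5]
finger_gap: 25.4
finger_force: 40.0
```

Request:
jog_arm(series=[[0,0,-0.002,0,0,0,1],[0,0,-0.005,0,0,0,1],[0,0,-0.005,0,0,0,1],[0,0,-0.005,0,0,0,1]])

```text
clock: 26.58
eef_pos: [505.4, -318.0, 91.9]
eef_rot: [3.141, 0.0, 1.312]
wrist_force: [-0.6, -0.1, -6.5]
finger_gap: 25.7
finger_force: 40.0
```

Request:
jog_arm(series=[[0,0,-0.003,0,0,0,1],[0,0,-0.006,0,0,0,1],[0,0,-0.008,0,0,0,1],[0,0,-0.01,0,0,0,1],[0,0,-0.01,0,0,0,1],[0,0,-0.01,0,0,0,1]])

```text
clock: 27.08
eef_pos: [505.3, -317.9, 90.3]
eef_rot: [-3.142, -0.0, 1.312]
wrist_force: [-0.0, 0.1, -7.1]
finger_gap: 25.3
finger_force: 40.0
```

Request:
jog_arm(series=[[0,0,-0.002,0,0,0,1],[0,0,-0.004,0,0,0,1],[0,0,-0.004,0,0,0,1],[0,0,-0.004,0,0,0,1]])

```text
clock: 27.42
eef_pos: [505.3, -318.0, 89.8]
eef_rot: [-3.142, -0.0, 1.312]
wrist_force: [0.8, 0.3, -6.5]
finger_gap: 25.7
finger_force: 40.0
```

Request:
jog_arm(series=[[0,0,-0.002,0,0,0,1],[0,0,-0.003,0,0,0,1],[0,0,-0.003,0,0,0,1],[0,0,-0.003,0,0,0,1]])

```text
clock: 27.75
eef_pos: [505.3, -318.0, 89.7]
eef_rot: [3.141, 0.0, 1.312]
wrist_force: [-0.9, 1.2, -3.3]
finger_gap: 25.8
finger_force: 40.0
```

Request:
jog_arm(series=[[0,0,-0.002,0,0,0,1],[0,0,-0.002,0,0,0,1],[0,0,-0.002,0,0,0,0.71],[0,0,-0.002,0,0,0,0.68],[0,0,-0.002,0,0,0,0.65],[0,0,-0.002,0,0,0,0.6],[0,0,-0.002,0,0,0,0.5],[0,0,-0.002,0,0,0,0.4]])

```text
clock: 28.42
eef_pos: [505.4, -318.0, 89.3]
eef_rot: [3.141, 0.0, 1.312]
wrist_force: [0.3, 0.1, 0.6]
finger_gap: 47.5
finger_force: 0.0
```

Request:
jog_arm(series=[[0,0,0,0,0,0,0.2],[0,0,0.05,0,0,0,0],[0,0,0.2,0,0,0,0],[0,0,0.4,0,0,0,0],[0,0,0.6,0,0,0,0],[0,0,0.75,0,0,0,0]])

```text
clock: 28.92
eef_pos: [505.6, -318.1, 181.8]
eef_rot: [3.14, 0.001, 1.312]
wrist_force: [-0.1, 0.1, -0.6]
finger_gap: 87.4
finger_force: 0.0
```

Request:
jog_arm(series=[[-0.01,0.1,0,0,0,-0.016,0],[-0.03,0.27,0,0,0,-0.044,0],[-0.053,0.48,0,0,0,-0.078,0],[-0.076,0.68,0,0,0,-0.11,0],[-0.097,0.861,0,0,0,-0.1395,0]])

```text
clock: 29.33
eef_pos: [493.4, -213.4, 179.8]
eef_rot: [3.141, -0.0, 1.09]
wrist_force: [0.4, -0.1, -0.1]
finger_gap: 94.2
finger_force: 0.0
```

Request:
jog_arm(series=[[-0.025,0.22,0,0,0,-0.035,0],[-0.05,0.43,0,0,0,-0.07,0],[-0.075,0.65,0,0,0,-0.105,0],[-0.097,0.861,0,0,0,-0.1395,0]])

```text
clock: 29.67
eef_pos: [481.7, -110.1, 179.8]
eef_rot: [3.141, -0.0, 0.871]
wrist_force: [0.6, -0.0, -0.0]
finger_gap: 93.8
finger_force: 0.0
```

Request:
jog_arm(series=[[-0.025,0.22,0,0,0,-0.035,0],[-0.05,0.43,0,0,0,-0.07,0],[-0.075,0.65,0,0,0,-0.105,0],[-0.097,0.861,0,0,0,-0.1395,0]])

```text
clock: 30.0
eef_pos: [470.1, -6.7, 179.8]
eef_rot: [3.141, -0.001, 0.652]
wrist_force: [0.4, -0.8, -0.5]
finger_gap: 94.2
finger_force: 0.0
```

Request:
jog_arm(series=[[-0.025,0.22,0,0,0,-0.035,0],[-0.05,0.43,0,0,0,-0.07,0],[-0.075,0.65,0,0,0,-0.105,0],[-0.097,0.861,0,0,0,-0.1395,0]])

```text
clock: 30.33
eef_pos: [458.4, 96.7, 179.9]
eef_rot: [3.141, -0.001, 0.432]
wrist_force: [0.6, -0.1, -0.3]
finger_gap: 93.8
finger_force: 0.0
```

Request:
jog_arm(series=[[-0.025,0.22,0,0,0,-0.035,0],[-0.05,0.43,0,0,0,-0.07,0],[-0.075,0.65,0,0,0,-0.105,0],[-0.097,0.861,0,0,0,-0.1395,0]])

```text
clock: 30.67
eef_pos: [446.8, 200.0, 179.9]
eef_rot: [-3.141, -0.001, 0.213]
wrist_force: [-0.2, -0.8, 1.0]
finger_gap: 93.9
finger_force: 0.0
```

Request:
jog_arm(series=[[-0.025,0.22,0,0,0,-0.035,0],[-0.05,0.43,0,0,0,-0.07,0],[-0.073,0.64,0,0,0,-0.105,0],[-0.09,0.8,0,0,0,-0.13,0],[-0.097,0.861,0,0,0,-0.1395,0],[-0.097,0.861,0,0,0,-0.1395,0],[-0.097,0.861,0,0,0,-0.1395,0],[-0.097,0.861,0,0,0,-0.1395,0]])

```text
clock: 31.33
eef_pos: [435.6, 301.4, 179.5]
eef_rot: [3.142, -0.0, -0.003]
wrist_force: [-0.1, 0.8, 0.3]
finger_gap: 94.1
finger_force: 0.0
```

```bash
python3 snap.py w9;python3 snap.py s9 scene;python3 snap.py t9 top; python3 - <<'E'
import cv2
a=cv2.resize(cv2.imread("pics/w9.png"),(400,300));b=cv2.imread("pics/s9.png")[310:475,85:305]
t=cv2.imread("pics/t9.png");r=lambda i:cv2.resize(i,(400,300),interpolation=2)
cv2.imwrite("pics/c9.png",cv2.vconcat([cv2.hconcat([a,r(b)]),cv2.hconcat([r(t[215:350,280:460]),r(t[240:360,440:600])])]))
E
```

```text
31.3333 [435.57010896 301.39707836 179.46938664] [ 3.14157345e+00 -1.63072291e-04 -2.72495888e-03] [ 5.36206000e-01  2.85293352e-01  1.62147710e+00 -1.06109596e-04
  1.23469210e+00  2.10976228e+00] [-0.10741514  0.78912453  0.30866839]
31.3833 [435.64718399 301.27743678 179.48041191] [-3.14153164e+00 -1.73462581e-04 -3.28833413e-03] [ 5.35905301e-01  2.85241309e-01  1.62151737e+00 -3.88859964e-05
  1.23465379e+00  2.11000278e+00] [ 0.26451927  0.23350809 -0.50015322]
31.4333 [435.65695855 301.29709623 179.48114523] [-3.14153545e+00 -2.14921967e-04 -3.43739932e-03] [ 5.35940067e-01  2.85264185e-01  1.62148603e+00 -6.49366012e-05
  1.23462865e+00  2.11019520e+00] [ 0.50233981 -0.18706154  0.37187052]
```

View pics/c9.png

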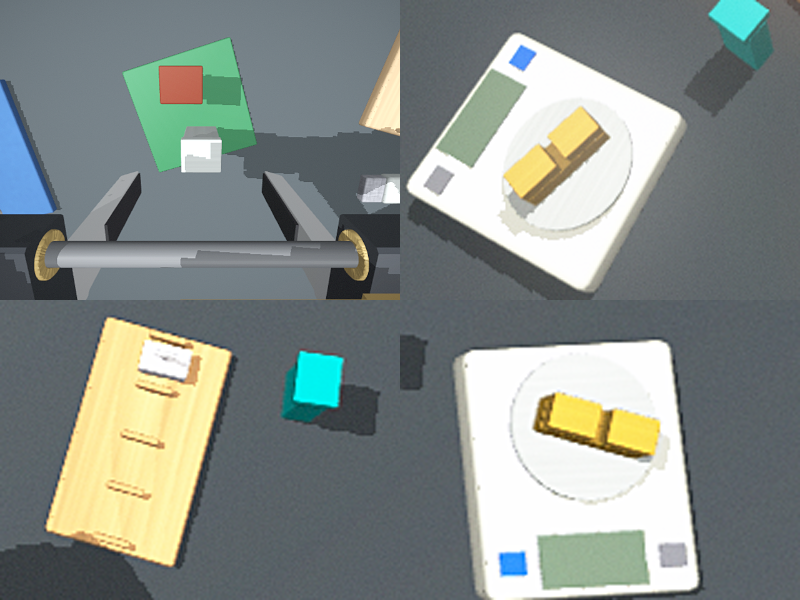

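```bash
python3 - <<'E'
from h import *
np.set_printoptions(precision=1,suppress=True)
t=pickle.load(open("t9.pkl","rb"))[0];sc=pickle.load(open("s9.pkl","rb"))[0];w,s=pickle.load(open("w9.pkl","rb"))
print("brass top",atz(t,[(440+203/2.5,240+124/2.5)],102))
q=220/400
print("brass scene",atz(sc,[(85+(554-400)*q,310+152*q)],102), proj(sc,[[505,-318,102]],None))
# pan centre same images
print("steel",atz(w,[np.array([201.2,155.5])/.625],104,s),"mah",atz(w,[np.array([181,84.5])/.625],104,s))
E
```

```text
brass top [[ 502.  -317.2  102. ]]
brass scene [[ 508.  -319.5  102. ]] [[168.7 391.7]]
steel [[435.9 302.7 104. ]] mah [[507.4 321.8 104. ]]
```

Brass is at the pan's middle, upright, and both blocks are where I left them. Next: pick up the steel block and put it back.

Request:
jog_arm(series=[[0,-0.001,-0.08,0,0,0,0],[0,-0.001,-0.25,0,0,0,0],[0,-0.001,-0.45,0,0,0,0],[0,-0.001,-0.65,0,0,0,0],[0,-0.001,-0.85,0,0,0,0],[0,-0.001,-0.95,0,0,0,0.2],[0,-0.001,-1,0,0,0,0.3],[0,-0.001,-1,0,0,0,0.4]], grip_force=45)

```text
clock: 32.15
eef_pos: [434.9, 301.3, 57.8]
eef_rot: [3.14, 0.002, -0.003]
wrist_force: [0.1, -0.0, 0.5]
finger_gap: 77.8
finger_force: 0.0
```

Request:
jog_arm(series=[[0,0,-0.02,0,0,0,0.4],[0,0,-0.041,0,0,0,0.5],[0,0,-0.041,0,0,0,0.52],[0,0,-0.041,0,0,0,0.54],[0,0,-0.041,0,0,0,0.56],[0,0,-0.041,0,0,0,0.6],[0,0,-0.041,0,0,0,0.7],[0,0,-0.041,0,0,0,1]])

```text
clock: 32.82
eef_pos: [435.7, 301.9, 54.8]
eef_rot: [-3.141, -0.001, -0.003]
wrist_force: [-1.7, -1.6, 4.8]
finger_gap: 41.7
finger_force: 45.0
```

Request:
jog_arm(series=[[0,0,0,0,0,0,1],[0,0,0,0,0,0,1],[0,0,0,0,0,0,1],[0,0,0,0,0,0,1],[0,0,0,0,0,0,1],[0,0,0,0,0,0,1]])

```text
clock: 33.32
eef_pos: [435.6, 301.9, 54.8]
eef_rot: [-3.141, -0.001, -0.003]
wrist_force: [-1.2, -1.7, 6.4]
finger_gap: 42.1
finger_force: 45.0
```

Request:
jog_arm(series=[[0,0,0.03,0,0,0,1],[0,0,0.12,0,0,0,1],[0,0,0.26,0,0,0,1],[0,0,0.42,0,0,0,1],[0,0,0.58,0,0,0,1],[0,0,0.7,0,0,0,1],[0,0,0.78,0,0,0,1],[0,0,0.8,0,0,0,1]])

```text
clock: 33.98
eef_pos: [435.7, 302.0, 151.9]
eef_rot: [-3.141, -0.001, -0.003]
wrist_force: [1.0, 0.1, -9.1]
finger_gap: 41.8
finger_force: 45.0
```

Request:
jog_arm(series=[[0.005,-0.05,0,0,0,-0.003,1],[0.015,-0.15,0,0,0,-0.01,1],[0.03,-0.3,0,0,0,-0.021,1],[0.047,-0.47,0,0,0,-0.033,1],[0.064,-0.64,0,0,0,-0.045,1],[0.08,-0.8,0,0,0,-0.057,1]])

```text
clock: 34.48
eef_pos: [444.4, 203.7, 149.1]
eef_rot: [3.14, 0.002, -0.094]
wrist_force: [0.1, 0.3, -8.2]
finger_gap: 41.6
finger_force: 45.0
```

Request:
jog_arm(series=[[0.017,-0.17,0,0,0,-0.012,1],[0.034,-0.34,0,0,0,-0.024,1],[0.05,-0.5,0,0,0,-0.035,1],[0.066,-0.66,0,0,0,-0.046,1],[0.08,-0.8,0,0,0,-0.057,1]])

```text
clock: 34.9
eef_pos: [453.9, 107.7, 149.2]
eef_rot: [3.141, 0.002, -0.184]
wrist_force: [-1.1, -0.2, -7.8]
finger_gap: 41.7
finger_force: 45.0
```

Request:
jog_arm(series=[[0.016,-0.16,0,0,0,-0.012,1],[0.031,-0.31,0,0,0,-0.024,1],[0.045,-0.45,0,0,0,-0.034,1],[0.058,-0.58,0,0,0,-0.043,1],[0.069,-0.69,0,0,0,-0.05,1],[0.077,-0.77,0,0,0,-0.055,1],[0.08,-0.8,0,0,0,-0.057,1],[0.08,-0.8,0,0,0,-0.057,1]])

```text
clock: 35.57
eef_pos: [463.9, 13.1, 149.9]
eef_rot: [3.141, 0.001, -0.273]
wrist_force: [0.3, 0.3, -8.3]
finger_gap: 41.6
finger_force: 45.0
```

Request:
jog_arm(series=[[0,0,-0.05,0,0,0,1],[0,0,-0.15,0,0,0,1],[0,0,-0.28,0,0,0,1],[0,0,-0.41,0,0,0,1],[0,0,-0.5,0,0,0,1],[0,0,-0.5,0,0,0,1],[0,0,-0.5,0,0,0,1],[0,0,-0.5,0,0,0,1]])

```text
clock: 36.23
eef_pos: [464.6, 14.2, 90.9]
eef_rot: [-3.141, -0.001, -0.271]
wrist_force: [-0.3, 0.5, -8.9]
finger_gap: 41.7
finger_force: 45.0
```

```bash
python3 snap.py s10 scene
```

```text
36.2333 [464.5555529   14.17610353  90.85428136] [-3.14138795e+00 -7.28405550e-04 -2.71010450e-01] [-4.83459879e-02  2.61516726e-01  1.88370942e+00  4.62329875e-05
  9.95610881e-01  1.79343558e+00] [-0.30175931  0.50292743 -8.89018375]
```

Request:
jog_arm(series=[[0,0,-0.03,0,0,0,1],[0,0,-0.07,0,0,0,1],[0,0,-0.11,0,0,0,1],[0,0,-0.14,0,0,0,1],[0,0,-0.16,0,0,0,1],[0,0,-0.165,0,0,0,1],[0,0,-0.165,0,0,0,1],[0,0,-0.165,0,0,0,1]])

```text
clock: 36.95
eef_pos: [464.4, 13.8, 70.6]
eef_rot: [-3.142, -0.0, -0.272]
wrist_force: [-0.4, -0.4, -8.5]
finger_gap: 41.9
finger_force: 45.0
```

Request:
jog_arm(series=[[0,0,-0.003,0,0,0,1],[0,0,-0.006,0,0,0,1],[0,0,-0.008,0,0,0,1],[0,0,-0.01,0,0,0,1],[0,0,-0.01,0,0,0,1],[0,0,-0.01,0,0,0,1]])

```text
clock: 37.45
eef_pos: [464.3, 13.8, 69.4]
eef_rot: [-3.142, -0.0, -0.272]
wrist_force: [0.2, 1.4, -8.8]
finger_gap: 41.9
finger_force: 45.0
```

Request:
jog_arm(series=[[0,0,-0.002,0,0,0,1],[0,0,-0.004,0,0,0,1],[0,0,-0.004,0,0,0,1],[0,0,-0.004,0,0,0,1]])

```text
clock: 37.78
eef_pos: [464.2, 13.9, 68.8]
eef_rot: [-3.142, 0.0, -0.272]
wrist_force: [-0.2, -0.5, -9.2]
finger_gap: 42.0
finger_force: 45.0
```

Request:
jog_arm(series=[[0,0,-0.002,0,0,0,1],[0,0,-0.003,0,0,0,1],[0,0,-0.003,0,0,0,1],[0,0,-0.003,0,0,0,1]])

```text
clock: 38.12
eef_pos: [464.3, 13.8, 68.7]
eef_rot: [-3.142, -0.0, -0.272]
wrist_force: [-3.2, -0.5, -1.7]
finger_gap: 41.5
finger_force: 45.0
```

Request:
jog_arm(series=[[0,0,-0.002,0,0,0,1],[0,0,-0.003,0,0,0,1],[0,0,-0.003,0,0,0,1],[0,0,-0.003,0,0,0,1]])

```text
clock: 38.45
eef_pos: [464.4, 13.8, 68.7]
eef_rot: [-3.142, -0.0, -0.272]
wrist_force: [-5.8, -0.0, 6.1]
finger_gap: 42.0
finger_force: 45.0
```

Request:
jog_arm(series=[[0,0,0.003,0,0,0,1],[0,0,0.003,0,0,0,0.54],[0,0,0.003,0,0,0,0.52],[0,0,0.003,0,0,0,0.5],[0,0,0.003,0,0,0,0.4],[0,0,0.003,0,0,0,0.2],[0,0,0.003,0,0,0,0],[0,0,0.003,0,0,0,0]])

```text
clock: 39.12
eef_pos: [464.3, 13.8, 68.5]
eef_rot: [-3.142, -0.0, -0.272]
wrist_force: [-0.0, 0.6, 0.1]
finger_gap: 70.3
finger_force: 0.0
```

Request:
jog_arm(series=[[0,0,0.05,0,0,0,0],[0,0,0.2,0,0,0,0],[0,0,0.4,0,0,0,0],[0,0,0.6,0,0,0,0],[0,0,0.8,0,0,0,0],[0,0,0.9,0,0,0,0],[0,0,0.9,0,0,0,0]])

```text
clock: 39.7
eef_pos: [465.3, 13.8, 179.5]
eef_rot: [-3.141, -0.005, -0.272]
wrist_force: [0.1, 0.5, 0.6]
finger_gap: 93.9
finger_force: 0.0
```

Request:
jog_arm(series=[[0.014,0.1,0,0,0,0.007,0],[0.038,0.27,0,0,0,0.018,0],[0.068,0.48,0,0,0,0.032,0],[0.096,0.68,0,0,0,0.046,0],[0.12,0.853,0,0,0,0.057,0]])

```text
clock: 40.12
eef_pos: [478.4, 117.5, 175.6]
eef_rot: [3.141, 0.001, -0.181]
wrist_force: [0.1, -0.6, -0.5]
finger_gap: 94.0
finger_force: 0.0
```

Request:
jog_arm(series=[[0.03,0.22,0,0,0,0.015,0],[0.06,0.43,0,0,0,0.03,0],[0.09,0.65,0,0,0,0.044,0],[0.12,0.853,0,0,0,0.057,0]])

```text
clock: 40.45
eef_pos: [492.7, 219.9, 175.5]
eef_rot: [3.141, 0.001, -0.091]
wrist_force: [0.3, -0.5, -0.1]
finger_gap: 94.1
finger_force: 0.0
```

Request:
jog_arm(series=[[0.03,0.22,0,0,0,0.015,0],[0.06,0.43,0,0,0,0.03,0],[0.09,0.64,0,0,0,0.043,0],[0.11,0.79,0,0,0,0.053,0],[0.12,0.853,0,0,0,0.057,0],[0.12,0.853,0,0,0,0.057,0],[0.12,0.853,0,0,0,0.057,0]], grip_force=20)

```text
clock: 41.03
eef_pos: [507.2, 320.3, 175.7]
eef_rot: [3.141, 0.001, -0.003]
wrist_force: [-0.1, -0.0, 0.5]
finger_gap: 93.9
finger_force: 0.0
```

Request:
jog_arm(series=[[0,0,-0.08,0,0,0,0],[0,0,-0.25,0,0,0,0],[0,0,-0.45,0,0,0,0],[0,0,-0.65,0,0,0,0],[0,0,-0.85,0,0,0,0],[0,0,-0.95,0,0,0,0.2],[0,0,-1,0,0,0,0.3],[0,0,-1,0,0,0,0.4]])

```text
clock: 41.7
eef_pos: [507.2, 320.2, 55.6]
eef_rot: [3.141, 0.001, -0.004]
wrist_force: [0.7, 0.1, 0.3]
finger_gap: 77.6
finger_force: 0.0
```

Request:
jog_arm(series=[[0,0,-0.005,0,0,0,0.4],[0,0,-0.01,0,0,0,0.5],[0,0,-0.01,0,0,0,0.52],[0,0,-0.01,0,0,0,0.54],[0,0,-0.01,0,0,0,0.56],[0,0,-0.01,0,0,0,0.6],[0,0,-0.01,0,0,0,0.7],[0,0,-0.01,0,0,0,1]])

```text
clock: 42.37
eef_pos: [507.6, 321.0, 55.7]
eef_rot: [-3.141, -0.001, -0.003]
wrist_force: [0.0, -1.7, 4.7]
finger_gap: 42.1
finger_force: 20.0
```

Request:
jog_arm(series=[[0,0,0,0,0,0,1],[0,0,0,0,0,0,1],[0,0,0,0,0,0,1],[0,0,0,0,0,0,1],[0,0,0,0,0,0,1],[0,0,0,0,0,0,1]])

```text
clock: 42.87
eef_pos: [507.6, 321.0, 55.7]
eef_rot: [-3.141, -0.001, -0.003]
wrist_force: [-0.4, -0.6, 6.0]
finger_gap: 42.1
finger_force: 20.0
```

Request:
jog_arm(series=[[0,0,0.03,0,0,0,1],[0,0,0.12,0,0,0,1],[0,0,0.26,0,0,0,1],[0,0,0.42,0,0,0,1],[0,0,0.58,0,0,0,1],[0,0,0.7,0,0,0,1],[0,0,0.78,0,0,0,1],[0,0,0.8,0,0,0,1]])

```text
clock: 43.53
eef_pos: [507.9, 321.2, 153.5]
eef_rot: [-3.14, -0.002, -0.003]
wrist_force: [0.8, 0.3, -1.0]
finger_gap: 41.9
finger_force: 20.0
```

Request:
jog_arm(series=[[0.007,-0.05,0,0,0,-0.004,1],[0.02,-0.17,0,0,0,-0.012,1],[0.045,-0.34,0,0,0,-0.024,1],[0.07,-0.53,0,0,0,-0.037,1],[0.095,-0.72,0,0,0,-0.051,1],[0.12,-0.91,0,0,0,-0.064,1]])

```text
clock: 44.03
eef_pos: [521.4, 209.4, 150.1]
eef_rot: [3.141, 0.002, -0.106]
wrist_force: [0.6, -0.2, -0.6]
finger_gap: 41.8
finger_force: 20.0
```

Request:
jog_arm(series=[[0.024,-0.18,0,0,0,-0.013,1],[0.048,-0.36,0,0,0,-0.026,1],[0.072,-0.54,0,0,0,-0.039,1],[0.096,-0.72,0,0,0,-0.052,1],[0.12,-0.91,0,0,0,-0.064,1]])

```text
clock: 44.45
eef_pos: [535.6, 100.4, 150.2]
eef_rot: [3.141, 0.002, -0.206]
wrist_force: [-0.0, 0.8, -0.2]
finger_gap: 41.9
finger_force: 20.0
```

Request:
jog_arm(series=[[0.023,-0.18,0,0,0,-0.013,1],[0.046,-0.35,0,0,0,-0.025,1],[0.068,-0.52,0,0,0,-0.037,1],[0.087,-0.67,0,0,0,-0.048,1],[0.104,-0.8,0,0,0,-0.057,1],[0.115,-0.88,0,0,0,-0.062,1],[0.12,-0.91,0,0,0,-0.064,1],[0.12,-0.91,0,0,0,-0.064,1]])

```text
clock: 45.12
eef_pos: [550.3, -7.5, 150.7]
eef_rot: [3.141, 0.001, -0.306]
wrist_force: [-0.2, 0.6, 0.2]
finger_gap: 42.0
finger_force: 20.0
```

Request:
jog_arm(series=[[0,0,-0.05,0,0,0,1],[0,0,-0.17,0,0,0,1],[0,0,-0.32,0,0,0,1],[0,0,-0.46,0,0,0,1],[0,0,-0.57,0,0,0,1],[0,0,-0.63,0,0,0,1],[0,0,-0.65,0,0,0,1],[0,0,-0.65,0,0,0,1]])

```text
clock: 45.78
eef_pos: [550.5, -6.2, 72.9]
eef_rot: [3.141, 0.001, -0.304]
wrist_force: [-0.9, -0.5, -0.5]
finger_gap: 41.8
finger_force: 20.0
```

Request:
jog_arm(series=[[0,0,-0.003,0,0,0,1],[0,0,-0.006,0,0,0,1],[0,0,-0.01,0,0,0,1],[0,0,-0.01,0,0,0,1],[0,0,-0.01,0,0,0,1],[0,0,-0.01,0,0,0,1]])

```text
clock: 46.28
eef_pos: [550.7, -6.7, 72.2]
eef_rot: [-3.142, -0.0, -0.305]
wrist_force: [1.1, -0.2, -1.2]
finger_gap: 42.2
finger_force: 20.0
```

Request:
jog_arm(series=[[0,0,-0.003,0,0,0,1],[0,0,-0.006,0,0,0,1],[0,0,-0.01,0,0,0,1],[0,0,-0.01,0,0,0,1],[0,0,-0.01,0,0,0,1],[0,0,-0.01,0,0,0,1]])

```text
clock: 46.78
eef_pos: [550.7, -6.7, 70.9]
eef_rot: [-3.142, -0.0, -0.305]
wrist_force: [0.8, 0.3, -0.1]
finger_gap: 42.0
finger_force: 20.0
```

Request:
jog_arm(series=[[0,0,-0.003,0,0,0,1],[0,0,-0.005,0,0,0,1],[0,0,-0.005,0,0,0,1],[0,0,-0.005,0,0,0,1]])

```text
clock: 47.12
eef_pos: [550.6, -6.7, 70.3]
eef_rot: [3.142, 0.0, -0.305]
wrist_force: [-0.3, 0.3, -0.9]
finger_gap: 41.8
finger_force: 20.0
```

Request:
jog_arm(series=[[0,0,-0.002,0,0,0,1],[0,0,-0.004,0,0,0,1],[0,0,-0.004,0,0,0,1],[0,0,-0.004,0,0,0,1]])

```text
clock: 47.45
eef_pos: [550.6, -6.7, 69.8]
eef_rot: [-3.142, 0.0, -0.305]
wrist_force: [0.4, -0.4, -0.3]
finger_gap: 41.6
finger_force: 20.0
```

cmd z is 69.42; I'll continue down.

Request:
jog_arm(series=[[0,0,-0.002,0,0,0,1],[0,0,-0.004,0,0,0,1],[0,0,-0.004,0,0,0,1],[0,0,-0.004,0,0,0,1]])

```text
clock: 47.78
eef_pos: [550.7, -6.7, 69.8]
eef_rot: [-3.142, -0.0, -0.305]
wrist_force: [-2.4, 0.2, 5.1]
finger_gap: 42.2
finger_force: 20.0
```

Request:
jog_arm(series=[[0,0,-0.002,0,0,0,1],[0,0,-0.003,0,0,0,1],[0,0,-0.003,0,0,0,1],[0,0,-0.003,0,0,0,1]])

```text
clock: 48.12
eef_pos: [550.7, -6.7, 69.7]
eef_rot: [-3.142, -0.0, -0.305]
wrist_force: [-4.3, 0.3, 8.9]
finger_gap: 41.8
finger_force: 20.0
```

Request:
jog_arm(series=[[0,0,0.005,0,0,0,1],[0,0,0.005,0,0,0,0.54],[0,0,0.005,0,0,0,0.52],[0,0,0.005,0,0,0,0.5],[0,0,0.005,0,0,0,0.4],[0,0,0.005,0,0,0,0.2],[0,0,0.005,0,0,0,0],[0,0,0.005,0,0,0,0]])

```text
clock: 48.78
eef_pos: [550.6, -6.7, 69.5]
eef_rot: [3.142, 0.0, -0.305]
wrist_force: [0.5, 0.3, -0.5]
finger_gap: 70.0
finger_force: 0.0
```

Request:
jog_arm(series=[[0,0,0.05,0,0,0,0],[0,0,0.2,0,0,0,0],[0,0,0.4,0,0,0,0],[0,0,0.6,0,0,0,0],[0,0,0.8,0,0,0,0],[0,0,1,0,0,0,0],[0,0,1,0,0,0,0]])

```text
clock: 49.37
eef_pos: [552.2, -6.8, 194.8]
eef_rot: [-3.14, -0.007, -0.305]
wrist_force: [0.2, 0.2, 0.6]
finger_gap: 93.9
finger_force: 0.0
```

Request:
jog_arm(series=[[-0.2,0.05,0.15,0,0,0.01,0],[-0.4,0.1,0.3,0,0,0.02,0],[-0.6,0.15,0.45,0,0,0.026,0],[-0.78,0.19,0.54,0,0,0.026,0],[-0.78,0.19,0.54,0,0,0.026,0],[-0.78,0.19,0.54,0,0,0.026,0],[-0.78,0.19,0.54,0,0,0.026,0]])

```text
clock: 49.95
eef_pos: [457.4, 16.0, 254.0]
eef_rot: [3.142, 0.0, -0.264]
wrist_force: [0.1, -0.1, -0.9]
finger_gap: 94.3
finger_force: 0.0
```

```bash
python3 snap.py w11; python3 snap.py s11 scene; python3 - <<'E'
import cv2
b=cv2.imread("pics/w11.png")[20:260,255:385];a=cv2.imread("pics/s11.png")[190:430,120:380]
cv2.imwrite("pics/c11.png",cv2.hconcat([cv2.resize(b,None,fx=2.5,fy=2.5,interpolation=2),cv2.resize(a,(455,600),interpolation=2)]))
E
```

```text
49.95 [457.35793917  16.02089105 254.03079768] [ 3.14154507e+00  1.08670135e-04 -2.63836696e-01] [-4.50332335e-02  6.00204186e-02  1.70840972e+00 -2.33189423e-05
  1.37327892e+00  1.78960436e+00] [ 0.13308233 -0.14182898 -0.85771686]
50.0 [457.41349179  15.9732245  253.68914978] [ 3.14141474e+00  8.96137405e-04 -2.64008706e-01] [-4.51573133e-02  6.08650714e-02  1.70830829e+00  2.13026674e-05
  1.37333268e+00  1.78964345e+00] [-0.17125964  0.52899309 -0.40945447]
```

View pics/c11.png

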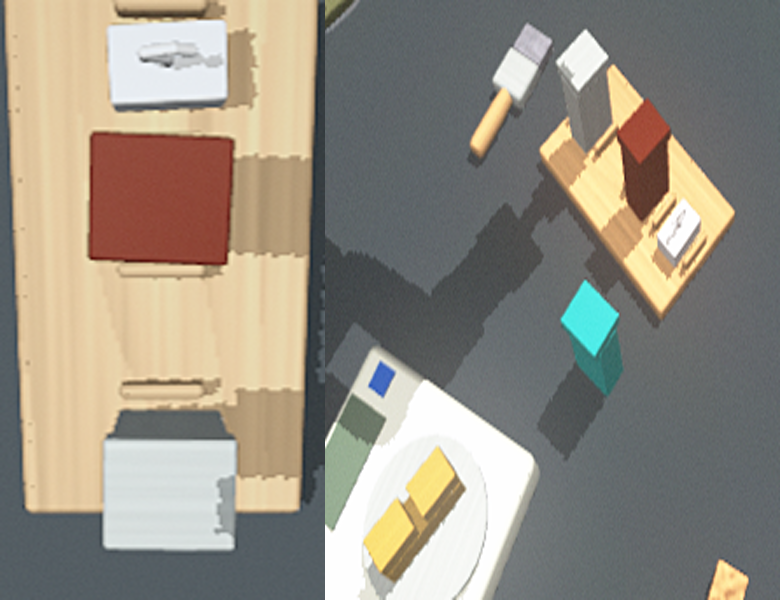

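Both blocks are back in their grooves, upright, within about a millimetre of the first crop: steel top at (104–236, 438–549) and mahogany at (90–233, 133–263). The brass stands mid-pan, and the rider is untouched. The gripper is clear of everything, so I'm handing in.

```bash
python3 -c "
from cell import manip
print(manip.sign_off())"
```

```text
the job is handed in; nothing more can be done
None
```

The job is done and handed in at 50 s: the brass mass stands upright mid-pan, the steel and mahogany blocks are back in their own grooves within about a millimetre of where they stood, and the rider was not touched.

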